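Release a ratchet clamp and free the heat sink

TASK

Open the ratchet clamp on the bench: flick its sprung pawl off the toothed wheel, far enough that it snaps over and stays off, then take the crank knob and ease the drum slowly all the way back to its stop so that the jaw is fully open. Then slide the finned heat sink along the plate straight out of the row, towards whichever side of the row has no jar standing in its way, until a finger's width (1 to 4 cm) separates it from where the row stands; keep it flat on the plate without lifting it, leave the two flat modules where they lie, and do not disturb the jars or the other things nearby.

Things in the scene. Friction and masses are not known exactly. Their poses are not given: they have to be found in the camera images.
- clamp: ratchet clamp: fixed aluminium bed plate 240 (its x) x 300 (y) x 6 mm. Origin: centre of its underside, z up. Along its y: steel fence (60 x 13, 22 mm high, inner face y = +126 mm), row of three 40 mm parts centred on x = 0 at y = +105, +65, +24 mm, jaw, drum. The plate is bare on both x sides of the row but for one jar on each
- drum_part (a joint): turn of the drum, rad: 0 = eased back to its stop (jaw open); grows anticlockwise seen from above; starts clamped at 1.85 to 2.04. The pawl blocks turning back (clockwise); with the pawl off it turns both ways but a friction brake (0.1 N m, about 2.5 N at the knob) keeps it where it is left. At angle q the crank points at q - 1.0 rad from the clamp's +x towards its +y
- drum_axis (a point): point on the drum's upright axis at the top face of the plate, at the clamp's x = 0, y = -95 mm. Heights above the bench: toothed wheel (61 mm across, 12 teeth) 20 to 28 mm, crank arm up to 37 mm, hub up to 43 mm
- crank_knob (a point): centre of the top of the crank's upright knob: black plastic, 14 mm in diameter, 34 mm tall, top 71 mm above the bench, 45 mm from the drum axis; spins freely on its pin, so a grip need not turn with the crank. A stop post 8 mm thick and 36 mm high stands just clockwise of where the crank comes home
- pawl_part (a joint): swing of the pawl, rad: 0 = nose in the wheel, 0.6 = fully off (end stop); positive is clockwise seen from above. An over-centre spring (about 3 N at the tab at either end) drives it to 0 from below 0.3 rad and to 0.6 from above that
- pawl_tab (a point): centre of the top of the pawl's upright tab: a steel post 10 mm in diameter, free from 28 to 52 mm above the bench, 36 mm from the pawl's pivot (pivot at the clamp's x = -30, y = -57 mm). Engaged it stands at x = -66, y = -57 mm of the clamp; pushing it towards the clamp's +y throws the pawl off, and it then rests at x = -60, y = -37 mm
- jaw_part (a joint): travel of the steel jaw (60 x 14 mm, 20 mm high, with a 52 mm wide sprung rubber pad before it), m: 0 = fully open (pad face about 13 mm clear of the row), about 0.0155 = clamped (the pad presses lightly on the row). Driven by a scroll on the drum: 8 mm per rad
- heat_sink: finned bare aluminium heat sink, 40 x 40 mm, 21 mm tall, about 60 g: the only finned and the tallest of the three parts in the row; in any of the three places, sides parallel to the clamp. Origin: centre of its underside. Its top stands 8 mm above the modules'
- module_a: flat potted converter module, black with an aluminium top plate, 40 x 40 x 13 mm tall, 70 g, loose on the plate in the row, touching its neighbours. Origin: centre of its underside
- module_b: a second module, the same as the first
- paste_jar: screw-lid jar, 46 mm in diameter, 40 mm tall, loose on the plate about 85 mm from the row's centre line, either on the clamp's -x side at the fence end of the row or on its +x side at the drum end: a bystander. Origin: centre of its underside
- flux_jar: small screw-lid jar, 40 mm in diameter, 34 mm tall, standing loose at the other of those two spots: a bystander. Origin: centre of its underside
- solder_spool: spool of solder wire standing on end, 58 mm in diameter, 50 mm tall, loose on the bench beyond the clamp on the left: a bystander. Origin: centre of its underside
- loupe: black eye loupe, 34 mm in diameter, 26 mm tall, loose on the bench to the right of the clamp: a bystander. Origin: centre of its underside
Not all that is in view belongs to the job. Of the things shaped like the heat_sink, the aluminium one is meant.

How it is judged:
On the way, in this order (a step that is already met when the one before it is completed fails the run):
1. the pawl is off the wheel and stays off (value of joint pawl_part above 0.5 rad), for 0.2 s.
2. the drum is eased fully back with the pawl off (value of joint pawl_part above 0.5 rad and value of joint drum_part below 0.08 rad), for 0.2 s.
3. the heat sink lies clear of the row, flat on the plate ((x of heat_sink in the frame of clamp between 0.048 and 0.1 m or x of heat_sink in the frame of clamp between -0.1 and -0.048 m) and z of heat_sink in the frame of clamp between 0.003 and 0.009 m and angle between heat_sink's own z axis and vertical below 0.1 rad), for 0.2 s.
At the end, for the whole second after the job is handed in: The pawl rests off the wheel (past 0.5 rad), the drum is within 0.08 rad of its stop, the jaw within 4 mm of fully open, and the heat sink lies at rest flat and wholly on the plate, its centre 48 to 100 mm to either side of the row's centre line (all of step 2 and all of step 3 and value of joint jaw_part below 0.004 m and linear speed of heat_sink below 0.01 m/s); the robot touches nothing.
It fails at once if a flat module was moved more than 8 mm (distance of any of module_a, module_b from where it was at the start of the episode above 0.008 m).
It fails at once if a jar or another bystander was moved more than 10 mm (distance of any of paste_jar, flux_jar, solder_spool, loupe from where it was at the start of the episode above 0.01 m).
It fails at once if the heat sink was lifted off the plate (more than 8 mm) or tipped over (z of heat_sink in the frame of clamp above 0.014 m or angle between heat_sink's own z axis and vertical above 0.35 rad).
It fails at once if the drum was let spin back (faster than 6 rad/s) instead of being eased (velocity of joint drum_part below -6 rad/s).
It also fails if it takes over 54 s, if anything falls off the work surface, if the arm or the gripper's body presses on something with over 40 N, if the wrist force passes 120 N, or if a joint passes its speed limit or range.

ROBOT

A 6-joint arm with a two-finger parallel gripper is mounted at the origin on a cart in front of the work surface, level with it; the furniture and walls round the work are solid. World frame = base frame: x ahead of the robot, y to its left, z up, the work surface at z = 0. Lengths are in m, angles in rad, forces in N, time in s.
With the tool pointing down it reaches from about 0.425 to 0.95 m from the base axis. Payload 3.5 kg.
Tool frame: the origin (TCP) lies at the very end of the fingers, on their centre line; the grasp point (between the pads) lies 19 mm behind it (arm.grasp_offset is the distance from the TCP to the grasp point, in m); z points along the fingers, y is the line along which they close (so a half turn about z gives the same grasp; the last joint's range is limited). The gripper opens to 85 mm and grips with 20 to 120 N. Pads are 22 mm wide; open, the fingers measure 114 mm over their backs; the gripper's body (76 mm by 85 mm) begins 54 mm behind the grasp point. The pads swing forward as they close: fully open they stand 13 mm farther back than shut.
Start: joints at [-1.387, 0.286, 1.577, -0, 1.279, -0.15], TCP at [0.221, -0.638, 0.231] pointing down, gripper open.
Joint ranges: [-2.77, 2.77], [-0.9, 2.22], [0.21, 2.48], [-1.53, 4.67], [0.24, 2.81], [-2.84, 2.84]. Speed limits (rad/s): [2.79, 2.79, 3.14, 3.14, 3.14, 3.14].

INTERFACE

Orientations are given as a unit quaternion [w, x, y, z].
In Python, from workcell import readout, vision, arm gives the robot as it stands.
- The arm moves only by the tool servo_tool, never from a script. Its argument "motion" is a list of rows, each a list of 7 numbers: the shift along the tool's x, y, z as a fraction of full scale, then the turn, a rotation vector about the tool's x, y, z as a fraction of full scale, then the closure, from -1 (fully open) to 1 (shut). In form: [[x, y, z, rx, ry, rz, fingers], ...]. A call has 1 to 8 rows; each row is the pose to reach, as a shift and turn from the pose commanded when the call began, along the tool's axes at that moment; what a row does not reach only later rows make up. Full scale, the value 1, is 500 mm for a shift and 1.5 rad for a turn. A row lasts 1/12 s, in which the tool goes at most 41.7 mm and 7.16 degrees, less where a joint would pass 70% of its speed; a pose out of reach is approached as far as the arm can. A call with a number of a shift or a turn outside -1 to 1 is refused whole. A call with a gripper value outside its range is refused whole. The fingers move at their own pace and stop on an object; "grip_force" is the grip in N (left out, the last holds). Time passes only in rows, so rows that repeat a pose let the fingers close. It gives the time, the measured TCP pose, the force, the opening and the grip force at its end, in the units of the state.
- readout.get_state(): the state, without advancing time (a new reading comes with each control period).
- vision.grab_frame(name): name is "scene" or "top"; returns a dict with "img" (420x560x3 uint8, red, green, blue), "vertical_fov" (degrees; the focal length in pixels is half the picture's height over the tangent of half this angle, whatever the lens; pixels are square), "cx", "cy" (the principal point, pixels), "distortion" ([k1, k2, p1, p2, k3] as OpenCV has them; the pictures are not rectified), "R" (3x3) and "t" (3): a world point X has camera coordinates R X + t. Camera axes: x right, y down, z forward; pixel columns grow to the right and rows downward; lengths in m; the calibration is good to about 2 mm. A picture is of the moment at which its call begins. There is no depth.
- arm.hand_in(): hands the job in; it is judged then, once.
The state is a dict: "clock": time; "joint_positions": joint angles; "joint_vel": joint speeds; "tau": joint torques, N m; "eef_pos": TCP position; "eef_rot": TCP orientation; "wrist_force": force on the tool from outside, world axes, zero at the start; "ft_torque": the same for the moment, N m; "opening": finger opening in m; "grip_force": force on a finger pad.
Only numpy, scipy, OpenCV 4.12 (cv2) and the standard library are available. Lean on these libraries where they do the work, as an engineer would, in place of code of your own. Each camera call takes 0.05 s, during which the arm holds its last target. There are 200 camera calls.

## Working session

There is one attempt and no reset: what is moved stays moved. The work goes in short steps, Python scripts to look and compute and a tool call to move; the robot and the scene stay as the last step left them, time stands still between calls to the robot, and variables do not carry over. Pictures are saved under pics/ and viewed, at most 10 in all, crops included, and the job is handed in when it is done.

Besides the shell and the picture viewer there is one more tool, called after ">>>" by a JSON object that holds its "method" and its "body". servo_tool: Moves the arm, as the interface text tells. Its arguments: {"type":"object","properties":{"motion":{"type":"array","items":{"type":"array","items":{"type":"number"}}},"grip_force":{"type":"number"}},"required":["motion"]}

```bash
mkdir -p pics
cat > h.py <<'E'
import numpy as np, cv2
from workcell import readout, vision, arm
def cam(n):
    f=vision.grab_frame(n); h=f["img"].shape[0]
    F=h/2/np.tan(np.radians(f["vertical_fov"])/2)
    f["K"]=np.array([[F,0,f["cx"]],[0,F,f["cy"]],[0,0,1.]]); f["D"]=np.array(f["distortion"],float)
    f["R"]=np.array(f["R"]);f["t"]=np.array(f["t"]); return f
def ray(f,px,z):
    p=cv2.undistortPoints(np.array(px,float).reshape(-1,1,2),f["K"],f["D"]).reshape(-1,2)
    d=np.c_[p,np.ones(len(p))]@f["R"]; c=-f["R"].T@f["t"]
    return c+d*((z-c[2])/d[:,2])[:,None]
def proj(f,X):
    return cv2.projectPoints(np.array(X,float).reshape(-1,1,3),cv2.Rodrigues(f["R"])[0],f["t"],f["K"],f["D"])[0].reshape(-1,2)
def save(f,name,crop=None,s=1):
    im=f["img"][:,:,::-1]
    if crop: im=im[crop[1]:crop[3],crop[0]:crop[2]]
    cv2.imwrite("pics/"+name,cv2.resize(im,None,fx=s,fy=s,interpolation=cv2.INTER_CUBIC))
E
python3 - <<'E'
from h import *
for n in("top","scene"):
    f=cam(n); save(f,n+"0.png",s=1.42); print(n,-f["R"].T@f["t"],f["R"][2],f["vertical_fov"],f["D"])
print(readout.get_state())
E
```

```text
top [ 0.34272482 -0.00262752  1.55437682] [ 0.10017707  0.00439882 -0.9949599 ] 42.902658845959984 [0.04902333 0.         0.         0.         0.        ]
scene [-0.44977457 -0.65289321  0.7793258 ] [ 0.70376754  0.48715743 -0.51709659] 52.95128182821673 [-0.00047482  0.          0.          0.          0.        ]
{'clock': 0.1, 'joint_positions': array([-1.38701733e+00,  2.87126400e-01,  1.57805876e+00, -2.33349825e-05,
        1.27857641e+00, -1.49994702e-01]), 'joint_vel': array([-0.00031738, -0.00084382, -0.00367672, -0.00080951, -0.0007756 ,
        0.00077443]), 'tau': array([ 6.05762980e-04, -4.07298052e+01, -2.93698990e+01, -1.38039154e-04,
        3.40858714e-03, -6.71351103e-06]), 'eef_pos': array([ 0.22105228, -0.63714235,  0.23003735]), 'eef_rot': array([-1.08411398e-03,  9.86105540e-01,  1.66116488e-01, -2.94855639e-05]), 'wrist_force': array([-0.26791483, -0.92533578,  0.54130104]), 'ft_torque': array([ 0.00845239, -0.0071912 , -0.04504989]), 'grip_force': 0.0, 'opening': 0.0858197021775339}
```

View pics/top0.png

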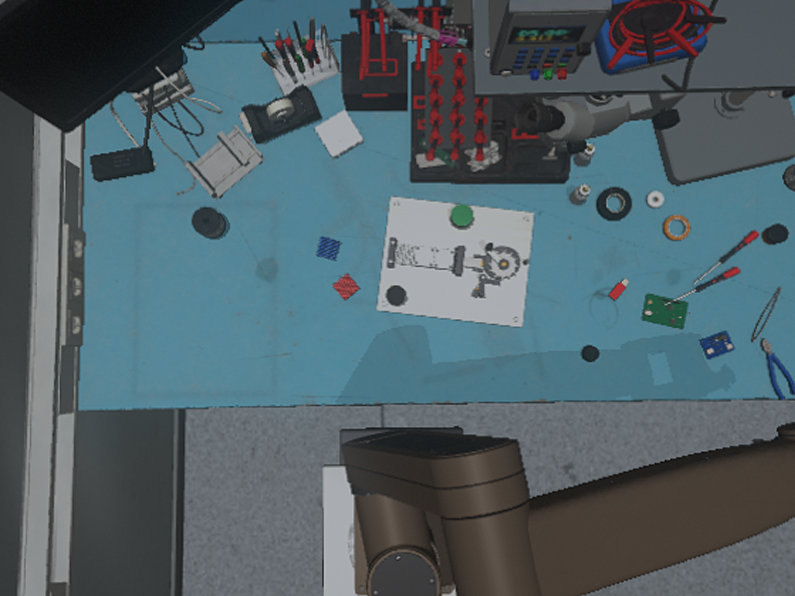

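View pics/scene0.png

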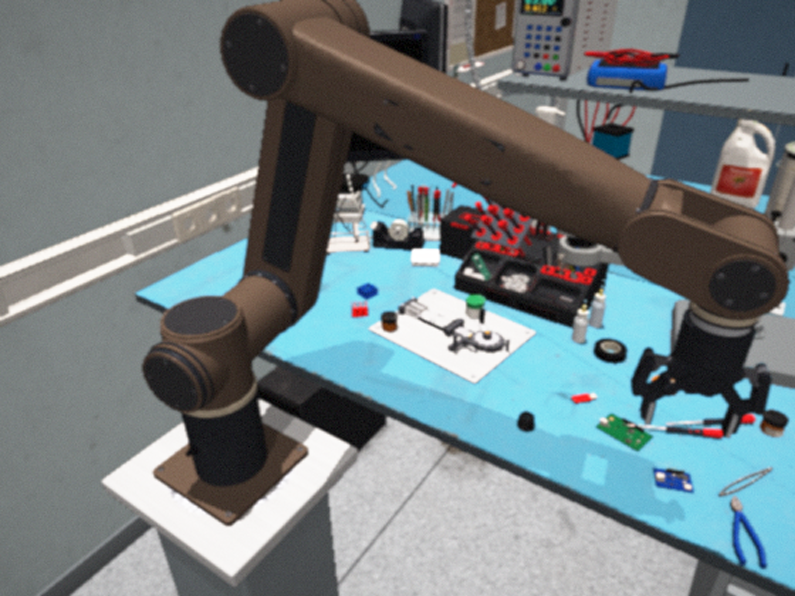

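The top view shows the plate's corners near (388,198), (533,213), (522,327) and (378,311), with the fence on the left. There is a green jar at (461,215) on the +x side and a dark jar at (397,296) on the -x side. Heat sink candidates are the blue finned block at (328,247), the red one at (345,287), and the bare aluminium one in the row between (398,250) and (458,262). I choose the one in the row and will check it in a close crop.

```bash
cat > plate.py <<'E'
from h import *
def plate(f):
    hsv=cv2.cvtColor(f["img"],cv2.COLOR_RGB2HSV)
    m=((hsv[:,:,1]<60)&(hsv[:,:,2]>130)).astype(np.uint8)
    m=cv2.morphologyEx(m,cv2.MORPH_CLOSE,np.ones((9,9)))
    mm=np.zeros_like(m); mm[130:240,255:385]=m[130:240,255:385]
    c=max(cv2.findContours(mm,0,2)[0],key=cv2.contourArea)
    p=cv2.boxPoints(cv2.minAreaRect(c)); return c,p
E
python3 - <<'E'
from plate import *
f=cam("top"); c,p=plate(f); W=ray(f,c.reshape(-1,2),0.006)
r=cv2.minAreaRect(W[:,:2].astype(np.float32)); print(p,r,cv2.boxPoints(r))
save(f,"crop0.png",(255,130,385,240),6)
E
```

```text
[[264.5383  217.94597]
 [273.99088 137.16914]
 [376.9847  149.2216 ]
 [367.53214 229.99843]] ((0.561063826084137, -0.12157391011714935), (0.3011106252670288, 0.23942847549915314), 82.28516387939453) [[ 0.42222223 -0.25469568]
 [ 0.6594835  -0.28683722]
 [ 0.6999054   0.01154786]
 [ 0.46264416  0.0436894 ]]
```

View pics/crop0.png

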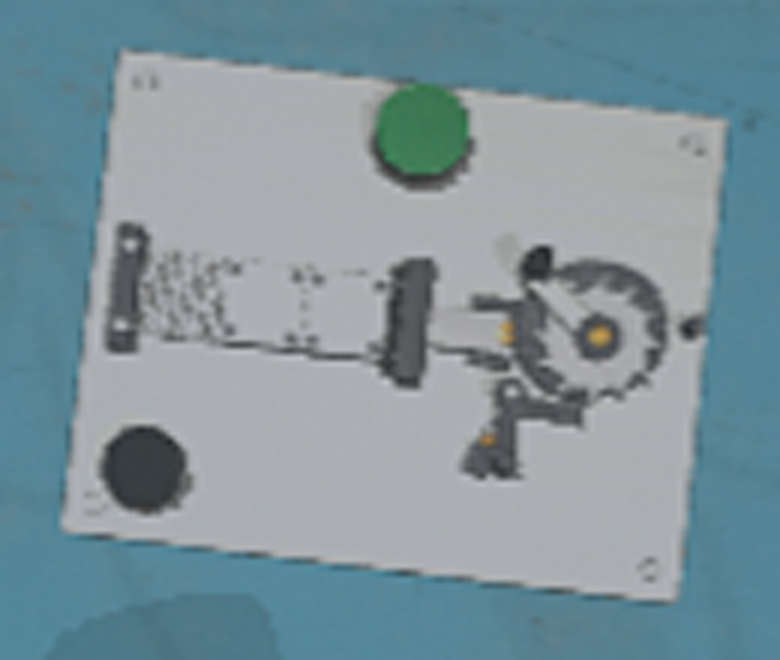

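The crop confirms the bare aluminium finned sink at the fence end of the row, at crop (185,295). The dark jar at (143,468) blocks its -x side, so +x is the free way. The pawl tab is at about (490,440) and the knob at (537,262).

```bash
cat >> h.py <<'E'
O=np.array([0.5611,-0.1216]); Y=-0.1347
C=np.array([[np.cos(Y),-np.sin(Y)],[np.sin(Y),np.cos(Y)]])
def w(x,y,z): return np.r_[O+C@np.array([x,y])/1000,z/1000]   # clamp mm -> world
def inv(P): return (np.atleast_2d(P)[:,:2]-O)@C*1000
from scipy.spatial.transform import Rotation as Ro
def shift(T):
    s=readout.get_state(); q=s["eef_rot"]; R=Ro.from_quat([q[1],q[2],q[3],q[0]])
    Rt=np.c_[np.r_[C@[0,1],0],np.r_[C@[1,0],0],[0,0,-1.]]
    return (R.inv().apply(T-s["eef_pos"])/.5).round(4),(R.inv()*Ro.from_matrix(Rt)).as_rotvec().round(4)/1.5
E
python3 - <<'E'
from h import *
f=cam("top")
P=lambda u,v:[u/6+255,v/6+130]
print("knob",inv(ray(f,[P(537,262)],.071)),"hub",inv(ray(f,[P(600,336)],.043)),"tab",inv(ray(f,[P(490,440)],.052)),
"sink",inv(ray(f,[P(185,295)],.027)),"jars",inv(ray(f,[P(143,468),P(424,130)],.043)))
print(shift(w(-66,-92,120)),shift(w(-66,-92,36)))
E
```

```text
knob [[ 25.14473286 -59.90522806]] hub [[ -1.85541206 -96.06416257]] tab [[-58.29374121 -48.77908118]] sink [[ -2.71254778 101.90382498]] jars [[-89.59419602 111.95595464]
 [ 87.18064885  -2.45251194]]
(array([ 0.7795, -0.6469,  0.222 ]), array([-8.00000000e-04, -6.66666667e-04, -7.34866667e-01])) (array([ 0.7794, -0.6466,  0.39  ]), array([-8.00000000e-04, -6.66666667e-04, -7.34866667e-01]))
```

>>> {"method": "servo_tool", "body": {"motion": [[0.7795,-0.647,0.222,0,0,-0.735,1],[0.7795,-0.647,0.222,0,0,-0.735,1],[0.7795,-0.647,0.222,0,0,-0.735,1],[0.7795,-0.647,0.222,0,0,-0.735,1],[0.7795,-0.647,0.222,0,0,-0.735,1],[0.7795,-0.647,0.222,0,0,-0.735,1],[0.7795,-0.647,0.222,0,0,-0.735,1],[0.7795,-0.647,0.222,0,0,-0.735,1]], "grip_force": 20}}

```text
clock: 0.87
eef_pos: [0.3903, -0.3573, 0.1596]
eef_rot: [0.0, 0.784, 0.621, 0.0]
wrist_force: [1.2, -0.3, 0.7]
opening: -0.0001
grip_force: 0.0
```

Run:
```python
from h import *
print(shift(w(-66,-92,120)))
f=cam("top"); print([ (proj(f,[w(*p)])[0]-[300,170])*8 for p in [(-66,-57,52),(-66,-57,28),(0,-95,43),(-30,-57,28)]])
save(f,"crop1.png",(300,170,385,240),8)
```

```text
(array([0.3413, 0.1108, 0.0791]), array([ 2.00000000e-04,  6.66666667e-05, -6.44000000e-02]))
[array([314.23775436, 290.95236726]), array([306.98434856, 297.53388686]), array([437.55662463, 122.52333944]), array([317.6180018 , 198.40986088])]
```

View pics/crop1.png

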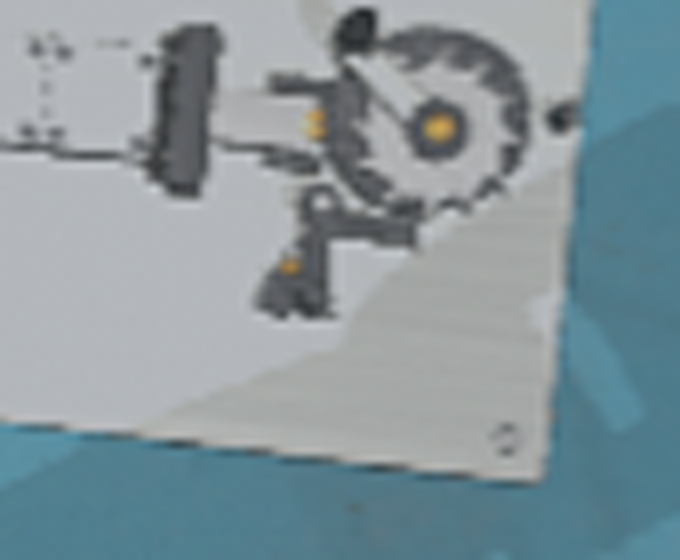

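The crop shows the tab as the dark blob around (315,295), matching the predicted (314,291). The hub is at (440,127) against a predicted (437,122), so the frame is good to about 1–2 mm. The pawl push can go ahead.

>>> {"method": "servo_tool", "body": {"motion": [[0.341,0.111,0.079,0,0,-0.0644,1],[0.341,0.111,0.079,0,0,-0.0644,1],[0.341,0.111,0.079,0,0,-0.0644,1],[0.341,0.111,0.079,0,0,-0.0644,1],[0.341,0.111,0.079,0,0,-0.0644,1],[0.341,0.111,0.247,0,0,-0.0644,1],[0.341,0.111,0.247,0,0,-0.0644,1],[0.341,0.111,0.247,0,0,-0.0644,1]]}}

```text
clock: 1.58
eef_pos: [0.4781, -0.2022, 0.0282]
eef_rot: [-0.008, 0.755, 0.656, -0.002]
wrist_force: [-1.2, 1.1, -2.1]
opening: 0.0002
grip_force: 0.0
```

Run:
```python
from h import *
print(shift(w(-66,-92,36)),shift(w(-66,-53,36)),inv(readout.get_state()["eef_pos"]))
```

```text
(array([-0.0018,  0.0107, -0.0158]), array([-0.01033333, -0.005     , -0.0034    ])) (array([ 0.0762,  0.0103, -0.0152]), array([-0.01033333, -0.005     , -0.0034    ])) [[-71.44380372 -91.02617055]]
```

>>> {"method": "servo_tool", "body": {"motion": [[0,0,0,0,0,0,1],[0.02,0,0,0,0,0,1],[0.04,0,0,0,0,0,1],[0.055,0,0,0,0,0,1],[0.068,0,0,0,0,0,1],[0.078,0,0,0,0,0,1],[0.078,0,0,0,0,0,1],[0.078,0,0,0,0,0,1]]}}

```text
clock: 2.25
eef_pos: [0.4893, -0.1672, 0.0368]
eef_rot: [-0.0, 0.755, 0.656, 0.0]
wrist_force: [0.2, -0.6, -0.5]
opening: 0.0001
grip_force: 0.0
```

Run:
```python
from h import *
s=readout.get_state();print(inv(s["eef_pos"]),s["eef_pos"][2],s["wrist_force"])
```

```text
[[-65.07213763 -54.82650636]] 0.03680894198882963 [ 0.21653103 -0.60080943 -0.4857917 ]
```

>>> {"method": "servo_tool", "body": {"motion": [[-0.02,0,0,0,0,0,1],[-0.04,0,-0.03,0,0,0,1],[-0.04,0,-0.11,0,0,0,1],[-0.04,0,-0.16,0,0,0,0],[-0.012,0.08,-0.16,0,0,0,0],[-0.012,0.15,-0.16,0,0,0,0],[-0.012,0.186,-0.16,0,0,0,0],[-0.012,0.186,-0.16,0,0,0,0]]}}

```text
clock: 2.92
eef_pos: [0.5834, -0.1883, 0.1172]
eef_rot: [0.001, 0.755, 0.656, 0.001]
wrist_force: [-0.2, 0.2, 0.4]
opening: 0.0429
grip_force: 0.0
```

Run:
```python
from h import *
s=readout.get_state();print(inv(s["eef_pos"]),s["eef_pos"][2],s["opening"])
f=cam("scene"); u=proj(f,[w(-20,-60,50)])[0].astype(int); print(u,proj(f,[w(-66,-57,52),w(-60,-37,52),w(27,-59,71)]))
x,y=max(u[0]-65,0),max(u[1]-50,0); print(x,y); save(f,"s1.png",(x,y,x+130,y+100),6)
```

```text
[[ 31.08478097 -63.14354179]] 0.1171929889499605 0.04289717675097153
[331 230] [[321.76607593 235.84216248]
 [317.66904855 232.54310285]
 [340.39680559 218.27671571]]
266 180
```

View pics/s1.png

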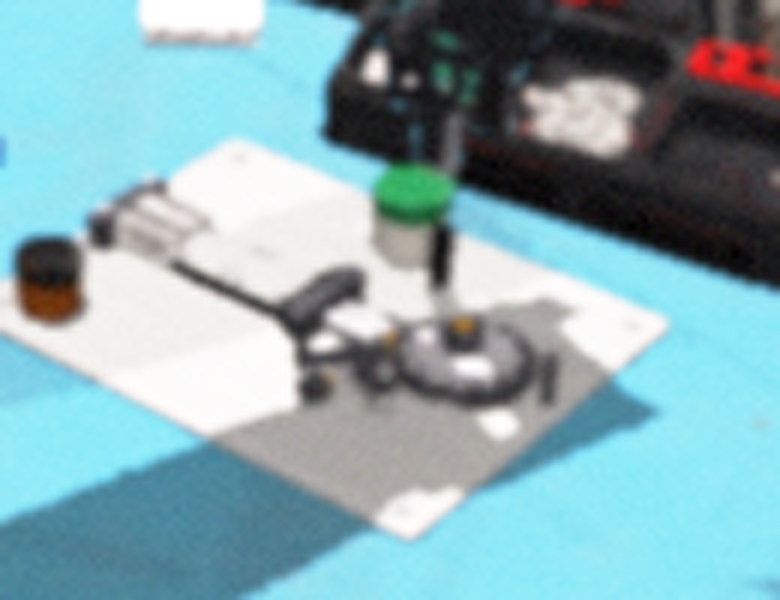

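The scene crop shows the tab post at about (305,355). That fits "off", predicted at (310,315) for its top, better than "engaged" at (335,335). The knob is at (442,255). A numeric before/after comparison in the top view will confirm the pawl.

Run:
```python
from h import *
f=cam("top"); print([ (proj(f,[w(*p)])[0]-[290,160])*8 for p in [(-66,-57,52),(-60,-37,52),(27,-59,71)]],inv(readout.get_state()["eef_pos"]),readout.get_state()["opening"])
save(f,"crop2.png",(290,160,385,230),8)
```

```text
[array([394.23775436, 370.95236726]), array([339.56705487, 347.58153217]), array([433.98300483, 103.8325471 ])] [[ 27.43525933 -62.55132353]] 0.042716862417836024
```

View pics/crop2.png

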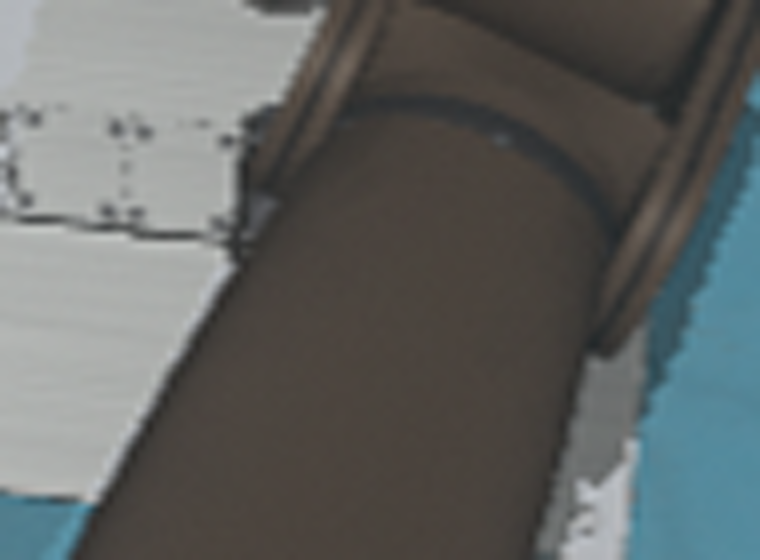

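The arm hides the clamp in this view. The scene crop's knob top, at pixel (339.7,217.5), matches the prediction (340.4,218.3), so I go on and watch the force for the pawl.

>>> {"method": "servo_tool", "body": {"motion": [[0.005,0,0.06,0,0,0,0],[0.005,0,0.11,0,0,0,0],[0.005,0,0.142,0,0,0,0],[0.005,0,0.142,0,0,0,0],[0.005,0,0.142,0,0,0,1],[0.005,0,0.142,0,0,0,1],[0.005,0,0.142,0,0,0,1],[0.005,0,0.142,0,0,0,1]], "grip_force": 25}}

```text
clock: 3.68
eef_pos: [0.581, -0.185, 0.047]
eef_rot: [0.001, 0.755, 0.656, -0.0]
wrist_force: [-1.5, -0.9, 1.9]
opening: 0.0131
grip_force: 25.6
```

```bash
cat > arc.py <<'E'
from h import *
import sys
s=readout.get_state(); p=inv(s["eef_pos"])[0]; c=np.array([float(sys.argv[1]),float(sys.argv[2])]); v=p-c
print(p,s["eef_pos"][2],"r",np.hypot(*v),"ang",np.arctan2(v[1],v[0]),"op",s["opening"],s["wrist_force"],C.T@s["wrist_force"][:2])
a=np.arctan2(v[1],v[0])
for d in np.arange(1,17)*float(sys.argv[3]):
    t=c+45*np.array([np.cos(a-d),np.sin(a-d)]); k=(t-p)/500; print(round(a-d,2),k[::-1].round(4))
E
python3 arc.py -1 -95.5 .13
```

```text
[ 28.28235338 -60.17143272] 0.04697182946984085 r 45.886423760889166 ang 0.8787052559980116 op 0.013084322851975331 [-1.54849971 -0.90677221  1.89494777] [-1.41269969 -1.10651108]
0.75 [-0.0094  0.0074]
0.62 [-0.0185  0.0148]
0.49 [-0.0284  0.0209]
0.36 [-0.0391  0.0257]
0.23 [-0.0503  0.0291]
0.1 [-0.0618  0.031 ]
-0.03 [-0.0735  0.0314]
-0.16 [-0.0851  0.0303]
-0.29 [-0.0965  0.0276]
-0.42 [-0.1075  0.0236]
-0.55 [-0.1178  0.0181]
-0.68 [-0.1273  0.0113]
-0.81 [-0.1359  0.0034]
-0.94 [-0.1434 -0.0056]
-1.07 [-0.1497 -0.0155]
-1.2 [-0.1546 -0.0261]
```

>>> {"method": "servo_tool", "body": {"motion": [[-0.009,0.0074,0,0,0,0,1],[-0.0185,0.0148,0,0,0,0,1],[-0.0284,0.0209,0,0,0,0,1],[-0.039,0.0257,0,0,0,0,1],[-0.05,0.029,0,0,0,0,1],[-0.062,0.031,0,0,0,0,1],[-0.0735,0.0314,0,0,0,0,1],[-0.0735,0.0314,0,0,0,0,1]]}}

```text
clock: 4.35
eef_pos: [0.5913, -0.2243, 0.0468]
eef_rot: [-0.0, 0.755, 0.656, -0.0]
wrist_force: [-4.5, 0.2, 6.8]
opening: 0.0127
grip_force: 26.2
```

```bash
python3 arc.py -1 -95.5 .1
```

```text
[ 43.70139977 -97.74157415] 0.04678174124065913 r 44.7575669174852 ang -0.05010353429042638 op 0.012659225067557345 [-4.5330612   0.24671227  6.77164586] [-4.52513095 -0.36428108]
-0.15 [-0.009  -0.0004]
-0.25 [-0.0178 -0.0022]
-0.35 [-0.0264 -0.0049]
-0.45 [-0.0347 -0.0084]
-0.55 [-0.0426 -0.0127]
-0.65 [-0.05   -0.0178]
-0.75 [-0.0569 -0.0236]
-0.85 [-0.0631 -0.03  ]
-0.95 [-0.0687 -0.0371]
-1.05 [-0.0736 -0.0446]
-1.15 [-0.0777 -0.0526]
-1.25 [-0.0809 -0.061 ]
-1.35 [-0.0833 -0.0697]
-1.45 [-0.0849 -0.0786]
-1.55 [-0.0855 -0.0875]
-1.65 [-0.0852 -0.0965]
```

Pawl is off and the drum follows with low force. I continue to the stop.

>>> {"method": "servo_tool", "body": {"motion": [[-0.009,-0.0004,0,0,0,0,1],[-0.0178,-0.0022,0,0,0,0,1],[-0.0264,-0.0049,0,0,0,0,1],[-0.0347,-0.0084,0,0,0,0,1],[-0.0426,-0.0127,0,0,0,0,1],[-0.05,-0.0178,0,0,0,0,1],[-0.057,-0.0236,0,0,0,0,1],[-0.063,-0.03,0,0,0,0,1]]}}

```text
clock: 5.02
eef_pos: [0.573, -0.2517, 0.0468]
eef_rot: [-0.0, 0.755, 0.655, 0.001]
wrist_force: [-0.8, 6.0, 6.3]
opening: 0.013
grip_force: 26.1
```

```bash
python3 arc.py -1 -95.5 .05
```

```text
[  29.30456092 -127.33136472] 0.046809574863415554 r 43.94999649907258 ang -0.8099652172099976 op 0.012975345768070695 [-0.82485783  6.03377402  6.30974496] [-1.62767981  5.86834541]
-0.86 [-0.0045 -0.0019]
-0.91 [-0.0074 -0.0054]
-0.96 [-0.0101 -0.009 ]
-1.01 [-0.0126 -0.0127]
-1.06 [-0.0148 -0.0166]
-1.11 [-0.0169 -0.0206]
-1.16 [-0.0188 -0.0247]
-1.21 [-0.0205 -0.0288]
-1.26 [-0.022  -0.0331]
-1.31 [-0.0233 -0.0374]
-1.36 [-0.0243 -0.0418]
-1.41 [-0.0252 -0.0462]
-1.46 [-0.0258 -0.0507]
-1.51 [-0.0262 -0.0551]
-1.56 [-0.0263 -0.0596]
-1.61 [-0.0263 -0.0641]
```

>>> {"method": "servo_tool", "body": {"motion": [[-0.002,-0.002,0,0,0,0,1],[-0.0045,-0.0045,0,0,0,0,1],[-0.007,-0.008,0,0,0,0,1],[-0.0095,-0.0117,0,0,0,0,1],[-0.0115,-0.0146,0,0,0,0,1],[-0.0115,-0.0146,0,0,0,0,1],[-0.0115,-0.0146,0,0,0,0,1]]}}

```text
clock: 5.6
eef_pos: [0.566, -0.2558, 0.0468]
eef_rot: [0.001, 0.755, 0.655, 0.002]
wrist_force: [2.2, 7.5, 6.6]
opening: 0.0127
grip_force: 26.0
```

```bash
python3 arc.py -1 -95.5 .05|head -6
```

```text
[  22.85522407 -132.32831244] 0.04684932858741661 r 43.87933809987656 ang -0.9960104862805891 op 0.012690591085123326 [2.22954697 7.46651842 6.6180709 ] [1.20664957 7.69829682]
-1.05 [-0.0042 -0.0026]
-1.1 [-0.0064 -0.0066]
-1.15 [-0.0083 -0.0106]
-1.2 [-0.0101 -0.0148]
-1.25 [-0.0116 -0.019 ]
```

>>> {"method": "servo_tool", "body": {"motion": [[-0.002,-0.0035,0,0,0,0,1],[-0.004,-0.007,0,0,0,0,1],[-0.004,-0.007,0,0,0,0,1],[-0.004,-0.007,0,0,0,0,1]]}}

```text
clock: 5.93
eef_pos: [0.5655, -0.256, 0.047]
eef_rot: [0.003, 0.756, 0.655, 0.006]
wrist_force: [11.8, 10.9, 0.0]
opening: 0.0128
grip_force: 25.9
```

```bash
python3 arc.py -1 -95.5 .05|head -6
```

```text
[  22.39555817 -132.57298395] 0.04695807892290211 r 43.837863556947966 ang -1.007845703150304 op 0.012755839139819447 [11.77475125 10.89398044  0.02369027] [10.2051059  12.37656618]
-1.06 [-0.0043 -0.0026]
-1.11 [-0.0064 -0.0066]
-1.16 [-0.0083 -0.0107]
-1.21 [-0.01   -0.0148]
-1.26 [-0.0115 -0.0191]
```

Stop reached: 4 mm of command moved it 0.5 mm and the force rose. I release and look before the sink.

>>> {"method": "servo_tool", "body": {"motion": [[0.003,0.006,0,0,0,0,1],[0.003,0.006,0,0,0,0,0],[0.003,0.006,0,0,0,0,0],[0.003,0.006,-0.06,0,0,0,0],[0.003,0.006,-0.13,0,0,0,0],[0.08,0,-0.15,0,0,0,-0.2],[0.16,-0.01,-0.15,0,0,0,-0.2],[0.24,-0.02,-0.15,0,0,0,-0.2]]}}

```text
clock: 6.6
eef_pos: [0.5681, -0.1388, 0.1222]
eef_rot: [0.002, 0.756, 0.655, 0.001]
wrist_force: [0.6, 0.9, -0.0]
opening: 0.0513
grip_force: 0.0
```

>>> {"method": "servo_tool", "body": {"motion": [[0.08,-0.01,0,0,0,0,-0.2],[0.16,-0.02,0,0,0,0,-0.2],[0.235,-0.025,0,0,0,0,-0.2],[0.235,-0.025,0,0,0,0,-0.2],[0.235,-0.025,0,0,0,0,-0.2]]}}

```text
clock: 7.02
eef_pos: [0.5712, -0.0188, 0.1203]
eef_rot: [0.0, 0.754, 0.657, -0.0]
wrist_force: [-0.2, -1.3, -0.3]
opening: 0.0513
grip_force: 0.0
```

Run:
```python
from h import *
s=readout.get_state();print(inv(s["eef_pos"]),s["eef_pos"],s["opening"],shift(w(0,105,10)))
f=cam("top"); save(f,"crop3.png",(255,130,385,240),6)
print([(proj(f,[w(*p)])[0]-[255,130])*6 for p in [(-66,-57,52),(-60,-37,52),(24,-133,71)]])
```

```text
[[ -3.82413462 103.24272713]] [ 0.57117528 -0.01877893  0.12025156] 0.05131829747707595 (array([0.0037, 0.0075, 0.2205]), array([ 0.00033333,  0.00046667, -0.0016    ]))
[array([505.67831577, 458.21427544]), array([464.67529116, 440.68614913]), array([693.07941747, 282.27518542])]
```

View pics/crop3.png

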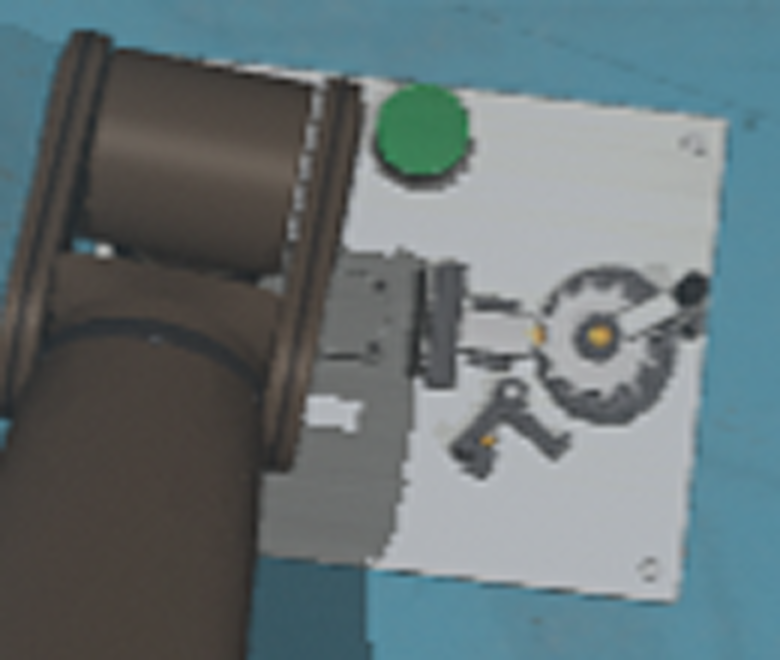

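The crop shows the pawl swung off with its tab at about (465,450), predicted (465,441). The jaw stands clear of the row, and the knob is home at (692,288), predicted (693,282). Next I straddle the sink.

>>> {"method": "servo_tool", "body": {"motion": [[0.002,0.004,0.06,0,0,0,-0.4],[0.002,0.004,0.12,0,0,0,-0.4],[0.002,0.004,0.12,0,0,0,-0.4],[0.002,0.004,0.12,0,0,0,-0.4],[0.002,0.004,0.12,0,0,0,-0.4]]}}

```text
clock: 7.48
eef_pos: [0.5741, -0.0207, 0.0615]
eef_rot: [0.001, 0.756, 0.655, 0.0]
wrist_force: [0.4, -0.1, 1.0]
opening: 0.0595
grip_force: 0.0
```

Run:
```python
from h import *
s=readout.get_state();print(inv(s["eef_pos"]),s["eef_pos"],s["opening"],shift(w(-1.5,104,10)))
f=cam("scene"); u=proj(f,[w(0,90,40)])[0].astype(int); x,y=u[0]-50,u[1]-40; print(x,y); save(f,"s2.png",(x,y,x+100,y+75),8)
```

```text
[[ -0.7099379  101.77022636]] [ 0.57406353 -0.0206563   0.06152577] 0.059461456192002576 (array([ 0.0045, -0.0018,  0.103 ]), array([ 0.00093333,  0.0002    , -0.005     ]))
247 173
```

View pics/s2.png

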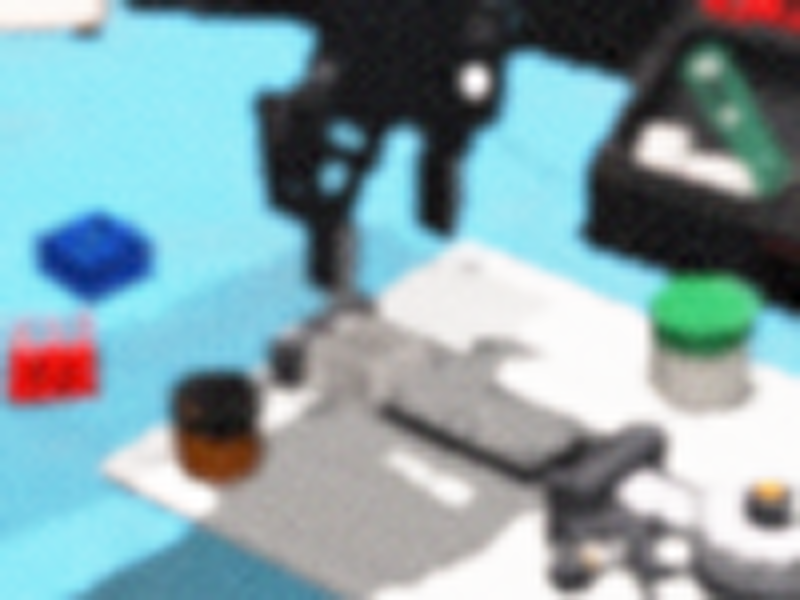

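The fingers, with tips at about (330,285) and (437,230), straddle the finned sink at (355,360), clear of the dark jar at (217,425). I descend.

>>> {"method": "servo_tool", "body": {"motion": [[0.003,-0.001,0.04,0,0,0,-0.4],[0.003,-0.001,0.07,0,0,0,-0.4],[0.003,-0.001,0.09,0,0,0,-0.4],[0.003,-0.001,0.103,0,0,0,-0.4],[0.003,-0.001,0.103,0,0,0,-0.4],[0.003,-0.001,0.103,0,0,0,-0.4]]}}

```text
clock: 8.03
eef_pos: [0.5736, -0.0178, 0.0097]
eef_rot: [0.0, 0.755, 0.656, 0.0]
wrist_force: [0.7, -1.5, -0.7]
opening: 0.0599
grip_force: 0.0
```

Run:
```python
from h import *
s=readout.get_state();print(inv(s["eef_pos"]),s["eef_pos"],s["opening"],s["wrist_force"])
```

```text
[[ -1.59919084 104.55425645]] [ 0.5735562  -0.01777807  0.00968007] 0.0599058746351048 [ 0.65933142 -1.49153956 -0.67783925]
```

>>> {"method": "servo_tool", "body": {"motion": [[0,0.014,0,0,0,0,-0.4],[0,0.028,0,0,0,0,-0.4],[0,0.042,0,0,0,0,-0.4],[0,0.056,0,0,0,0,-0.4],[0,0.07,0,0,0,0,-0.4],[0,0.084,0,0,0,0,-0.4],[0,0.098,0,0,0,0,-0.4],[0,0.11,0,0,0,0,-0.4]]}}

```text
clock: 8.7
eef_pos: [0.6283, -0.0254, 0.0089]
eef_rot: [0.0, 0.755, 0.656, 0.0]
wrist_force: [0.0, 0.3, 0.2]
opening: 0.0596
grip_force: 0.4
```

>>> {"method": "servo_tool", "body": {"motion": [[0,0.012,0,0,0,0,-0.4],[0,0.022,0,0,0,0,-0.4],[0,0.03,0,0,0,0,-0.4],[0,0.036,0,0,0,0,-0.4],[0,0.036,0,0,0,0,-0.4],[0,0.03,0,0,0,0,-0.4],[0,0.026,0,0,0,0,-0.4],[0,0.026,0,0,0,0,-0.4]]}}

```text
clock: 9.37
eef_pos: [0.6395, -0.0269, 0.0088]
eef_rot: [-0.0, 0.755, 0.656, -0.0]
wrist_force: [0.3, -0.0, 0.2]
opening: 0.0599
grip_force: 0.0
```

Run:
```python
from h import *
s=readout.get_state();print(inv(s["eef_pos"]),s["eef_pos"],s["opening"],s["wrist_force"])
```

```text
[[ 64.93843156 104.39710595]] [ 0.63947    -0.02686934  0.00876729] 0.059875604940099164 [ 0.2777875  -0.03943216  0.15689718]
```

>>> {"method": "servo_tool", "body": {"motion": [[0,0,-0.04,0,0,0,-0.4],[0,0,-0.1,0,0,0,-0.4],[0,0,-0.17,0,0,0,-0.4],[0,0,-0.25,0,0,0,-0.4],[-0.08,0,-0.3,0,0,0,-0.4],[-0.16,0,-0.32,0,0,0,-0.4],[-0.24,0,-0.32,0,0,0,-0.4],[-0.32,0,-0.32,0,0,0,-0.4]]}}

```text
clock: 10.03
eef_pos: [0.6185, -0.1856, 0.1715]
eef_rot: [0.002, 0.754, 0.656, 0.001]
wrist_force: [1.1, 0.4, -0.2]
opening: 0.0596
grip_force: 0.0
```

>>> {"method": "servo_tool", "body": {"motion": [[-0.08,0,0,0,0,0,-0.4],[-0.16,0,0,0,0,0,-0.4],[-0.24,0,0,0,0,0,-0.4],[-0.3,0,0,0,0,0,-0.4],[-0.36,0,0,0,0,0,-0.4],[-0.36,0,0,0,0,0,-0.4]]}}

```text
clock: 10.53
eef_pos: [0.5911, -0.368, 0.169]
eef_rot: [0.001, 0.757, 0.654, -0.001]
wrist_force: [-0.3, 0.3, 0.4]
opening: 0.0597
grip_force: 0.0
```

Run:
```python
from h import *
f=cam("top"); save(f,"crop4.png",(255,130,385,240),6)
print([(proj(f,[w(*p)])[0]-[255,130])*6 for p in [(62,105,27),(0,105,6)]])
```

```text
[array([194.12562398, 162.42598885]), array([178.96023986, 295.21158047])]
```

View pics/crop4.png

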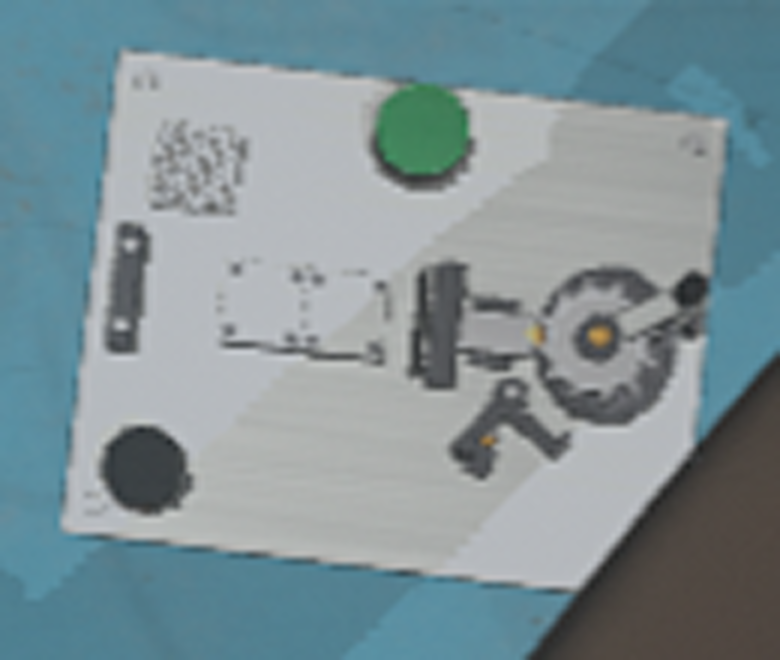

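The final crop shows the sink flat at (200,168), about x = 60 mm, near the predicted (194,162). The modules and both jars have not moved, the pawl is off, and the knob is home.

```bash
python3 -c "
from h import *
print(arm.hand_in())"
```

```text
the job is handed in; nothing more can be done
None
```

The job is handed in, with no verdict returned: the pawl is off, the drum is eased back to its stop with the jaw open, and the heat sink lies flat about 2 cm clear of the row on the +x side; the last picture shows the modules and both jars unmoved.

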